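# Contact-test a module in the hand press

## Robot

A 6-joint arm with a two-finger parallel gripper is mounted at the origin on a cart in front of the work surface, level with it; the furniture and walls round the work are solid. World frame = base frame: x ahead of the robot, y to its left, z up, the work surface at z = 0. Lengths are in m, angles in degrees, forces in N, time in s.
With the tool pointing down it reaches from about 0.425 to 0.95 m from the base axis. Payload 3.5 kg.
Tool frame: the origin (TCP) lies midway between the tips of the shut fingers; the grasp point (between the pads) lies 19 mm behind it (manip.grip_point_offset is the distance from the TCP to the grasp point, in m); z points along the fingers, y is the line along which they close (so a half turn about z gives the same grasp; the last joint's range is limited). The gripper opens to 85 mm and grips with 20 to 120 N. Pads are 22 mm wide; open, the fingers measure 114 mm over their backs; the gripper's body (76 mm by 85 mm) begins 54 mm behind the grasp point. The pads swing forward as they close: fully open they stand 13 mm farther back than shut.
Start: joints at [-8.594, 16.404, 90.338, -0, 73.258, -8.594], TCP at [0.675, 0, 0.231] pointing down, gripper open.
Joint ranges: [-158.93, 158.93], [-51.34, 127.21], [12.03, 142.37], [-87.48, 267.48], [13.55, 161.25], [-162.69, 162.69]. Speed limits (degrees/s): [159.86, 159.86, 180, 180, 180, 180].

## Interface

Orientations are given as a 3x3 rotation matrix whose columns are the frame's x, y, z axes.
In Python, from rig import manip, imaging gives the robot as it stands.
- The arm moves only by the tool apply_moves, never from a script. Its argument "increments" is a list of rows, each a list of 6 numbers: the shift along the tool's x, y, z in mm, then the turn, a rotation vector about the tool's x, y, z in rad. In form: [[dx, dy, dz, rx, ry, rz], ...]. A call has 1 to 20 rows; each row is the pose to reach, as a shift and turn from the pose commanded when the call began, along the tool's axes at that moment; what a row does not reach only later rows make up. A row lasts 1/10 s, in which the tool goes at most 50 mm and 8.59 degrees, less where a joint would pass 70% of its speed; a pose out of reach is approached as far as the arm can. A call with a gripper value outside its range is refused whole. "jaw" is the opening, from 0 (shut) to 1 (fully open), set as the call begins (left out, the last holds). The fingers move at their own pace and stop on an object; the grip force is fixed at half the most. Time passes only in rows, so rows that repeat a pose let the fingers close. It gives the time, the measured TCP pose, the force, the opening and the grip force at its end, in the units of the state.
- manip.state(): the state, without advancing time (a new reading comes with each control period).
- imaging.capture(name): name is "scene" or "side" or "wrist"; returns a dict with "image" (384x512x3 uint8, red, green, blue), "fx", "fy", "cx", "cy" (pixels), "k1" (the pictures are not rectified: a ray, as slopes to the right and down, at radius r is drawn at 1 + k1 r^2 times it, then the intrinsics apply), "rvec" (rotation vector, rad) and "tvec" (3), from world to camera coordinates, as OpenCV has them; the wrist camera has in their place "hand_eye" (4x4, takes a point from camera to tool coordinates, whose origin is the TCP and whose axes are the flange's). Camera axes: x right, y down, z forward; pixel columns grow to the right and rows downward; lengths in m; the calibration is good to about 2 mm. A picture is of the moment at which its call begins: read the wrist's pose just before it. There is no depth.
- manip.finish_job(): hands the job in; it is judged then, once.
The state is a dict: "time_s": time; "joint_pos": joint angles; "dq": joint speeds; "tau": joint torques, N m; "ee_pos": TCP position; "tcp_rot": TCP orientation; "wrist_force": force on the tool from outside, world axes, zero at the start; "ft_torque": the same for the moment, N m; "gripper_width": finger opening in m; "grip_force": force on a finger pad.
Only numpy, scipy, OpenCV 4.12 (cv2) and the standard library are available. Lean on these libraries where they do the work, as an engineer would, in place of code of your own. Each camera call takes 0.05 s, during which the arm holds its last target. There are 200 camera calls.

## Task

Run the contact test on the black module: take it out of the tray, seat it flat in the nest of the blue hand press and slide the nest fully home under the plunger. Press the red knob down past the light first stop to the firm second stop, without forcing it, and keep leaning on it there for a good second. Then let the knob rise under your hand all the way up, without letting it fly up, and leave the bench otherwise as it was.

Things in the scene. Friction and masses are not known exactly. Their poses are not given: they have to be found in the camera images.
- press: hand press: fixed blue C-frame on a base plate 150 x 260 mm. Origin on the bench; z up; x points to the column; y from the loading place (nest out: pocket centre at x 0, y -65 mm) to the plunger axis (x 0, y +65 mm). Column x 55 to 91 mm; overhanging head x -26 to 91, y 39 to 91, z 108 to 150 mm.
- nest (a joint): slide of the nest along the press's +y, in m: 0 = fully out at the loading end, 0.13 = fully home under the plunger, against its end stop. Starts at 0 to 0.03, moves against about 1.5 N plus drag and stays where it is left.
- nest_floor (a point): centre of the nest's pocket, on the green sprung probe plate the module rests on (44 mm above the bench); rides with the slide, does not sink with the plate; axes as the press. Pocket 47 mm (x) x 65 mm (y), walls 9 mm high above this point, top 4 mm chamfered; outside 80 x 96 mm. The module's long side goes along y, either way round.
- nest_handle (a point): middle of the upright red grip on the nest's outer end (20 mm across, from 52 to 76 mm above the bench), 95 mm from the pocket centre towards -y. Pinch it from above, or push it towards +y.
- plunger_top (a point): centre of the top of the red plunger knob (43 mm across, flat top 34 mm across; 207 mm above the bench when up); sinks with the plunger. A proper test leans on the knob at the second stop with 17 to 21 N in all; 24 N is forcing it. Let go, the knob flies up.
- plunger (a joint): travel of the plunger down, m; 0 = up, 0.028 at most. Light return spring (2 to 4 N). After 14 mm its foot meets the module: first stop, soft. Above about 8 N on the knob the module sinks on the probe plate (0.6 N per mm); 2 to 9 mm further (9 to 13 N) it lands on firm pillars: second stop, stiff. Their depth is set per product, is not measured and must be felt.
- press_foot: the plunger's black rubber foot, 26 mm across; origin at the centre of its underside, 84 mm above the bench when up.
- module: black connector box with white cover, 44 mm (x) x 62 mm (y) x 30 mm over the cover's screws, firm body 26 mm high, about 70 g; origin at the centre of its underside. Grip it across the 44 mm, above the nest's walls. Starts flat in the tray.
- tray: black shallow tray, 300 mm (its x) x 216 mm (its y), rim 18 mm high, floor 2 mm, fixed; origin at the centre of its underside.
- tweezers: bystander: grey tweezers 120 mm long lying in the tray; origin at the middle of its underside.
- flux: bystander: small amber bottle with black spout, 29 mm across, 68 mm tall, standing; origin at the centre of its underside.
- reel_a: bystander: small white reel, 64 mm across, 12 mm high, lying behind the press; origin at the centre of its underside.
Things that resemble listed ones, but are neither listed nor needed, are in the scene too. What is meant by the module is not pink, and is the smaller of those in its own colour.

How it is judged (in metres and radians):
On the way, in this order (a step that is already met when the one before it is completed fails the run):
1. the module is seated flat in the nest and released (horizontal distance between module and nest_floor below 0.004 m and z of module in the frame of nest_floor between -0.002 and 0.002 m and angle between module's own z axis and vertical below 0.06 rad and contact force between the fingers and module below 0.1 N), for 0.2 s.
2. the nest with the module is fully home (within 3 mm) (value of joint nest above 0.127 m and horizontal distance between module and nest_floor below 0.004 m), for 0.2 s.
3. the module is held on the second stop: the foot presses on it with more than 12 N (16 N on the knob) for 0.8 s, nest home (contact force between press_foot and module above 12 N and value of joint nest above 0.127 m), for 0.8 s.
At the end, for the whole second after the job is handed in: The plunger is fully up (within 1.5 mm), the nest fully home (within 3 mm) and the module lies at rest, flat in the nest (centre within 4 mm, underside within 2 mm of the probe plate's rest height) (all of step 2 and value of joint plunger below 0.0015 m and z of module in the frame of nest_floor between -0.002 and 0.002 m and angle between module's own z axis and vertical below 0.06 rad and linear speed of module below 0.01 m/s); the robot touches nothing.
It fails at once if the plunger is forced: the foot presses on the module with more than 20 N (about 24 N on the knob) (contact force between press_foot and module above 20 N).
It fails at once if the plunger is let fly up (rises faster than 0.25 m/s) (velocity of joint plunger below -0.25 m/s).
It fails at once if a bystander is shifted by more than 20 mm (distance of any of tweezers, flux, reel_a from where it was at the start of the episode above 0.02 m).
It also fails if it takes over 64 s, if anything falls off the work surface, if the arm or the gripper's body presses on something with over 40 N, if the wrist force passes 120 N, or if a joint passes its speed limit or range.

## Working session

There is one attempt and no reset: what is moved stays moved. The work goes in short steps, Python scripts to look and compute and a tool call to move; the robot and the scene stay as the last step left them, time stands still between calls to the robot, and variables do not carry over. Pictures are saved under pics/ and viewed, at most 11 in all, crops included, and the job is handed in when it is done.

Besides the shell and the picture viewer there is one more tool, called after ">>>" as name(argument=value, ...), one argument or row to a line, values as JSON. apply_moves: Moves the arm, as the interface text tells. Its arguments: {"type":"object","properties":{"increments":{"type":"array","items":{"type":"array","items":{"type":"number"}}},"jaw":{"type":"number"}},"required":["increments"]}

```bash
ls; mkdir -p pics
cat > h.py <<'E'
import numpy as np, cv2
from rig import manip, imaging
def cap(n,name=None):
    s=manip.state(); c=imaging.capture(n)
    c['s']=s
    if name: cv2.imwrite('pics/'+name,c['image'][:,:,::-1])
    return c
def pose(c):
    if 'rvec' in c:
        R=cv2.Rodrigues(np.array(c['rvec'],float))[0]; t=np.array(c['tvec'],float).ravel()
        return R.T, -R.T@t
    H=np.array(c['hand_eye']); T=np.array(c['s']['tcp_rot']); p=np.array(c['s']['ee_pos'])
    return T@H[:3,:3], T@H[:3,3]+p
def ray(c,u,v):
    xd,yd=(u-c['cx'])/c['fx'],(v-c['cy'])/c['fy']; x,y=xd,yd
    for _ in range(30):
        f=1+c['k1']*(x*x+y*y); x,y=xd/f,yd/f
    R,o=pose(c); return o,R@np.array([x,y,1.])
def onz(c,u,v,z):
    o,d=ray(c,u,v); return o+d*(z-o[2])/d[2]
def proj(c,P):
    R,o=pose(c); q=R.T@(np.array(P)-o); x,y=q[:2]/q[2]; f=1+c['k1']*(x*x+y*y)
    return c['fx']*x*f+c['cx'],c['fy']*y*f+c['cy']
E
python3 - <<'E'
from h import *
a=cap('scene');b=cap('side')
w=cap('wrist')
im=np.vstack([np.hstack([a['image'],b['image']]),np.hstack([w['image'],0*w['image']])])
cv2.imwrite('pics/scene.png',a['image'][:,:,::-1])
cv2.imwrite('pics/all1.png',cv2.resize(im,(800,600))[:,:,::-1])
for c in(a,b,w): print(pose(c),c['fx'],c['k1'])
import pickle;pickle.dump((a,b,w),open('c1.pkl','wb'))
E
```

```text
pics
(array([[-0.55811827, -0.57747798,  0.59583822],
       [-0.82963042,  0.40112407, -0.38834631],
       [-0.01474361, -0.71106868, -0.70296796]]), array([-0.51627056,  0.52016109,  1.4246428 ])) 484.946830034647 0.013605886795948614
(array([[-0.95618285,  0.21166297, -0.20226998],
       [ 0.29224629,  0.64874028, -0.70265792],
       [-0.01750598, -0.7309821 , -0.68217205]]), array([0.82106841, 0.66447922, 0.98971438])) 369.30552770290893 -0.020632426615849193
(array([[ 9.99997952e-01, -4.00181128e-04, -1.98387653e-03],
       [-1.01476335e-03, -9.47273945e-01, -3.20423224e-01],
       [-1.75104722e-03,  3.20424581e-01, -9.47272411e-01]]), array([0.67562578, 0.08226975, 0.37262195])) 311.22337603386757 -0.07721055518401967
```

View pics/all1.png

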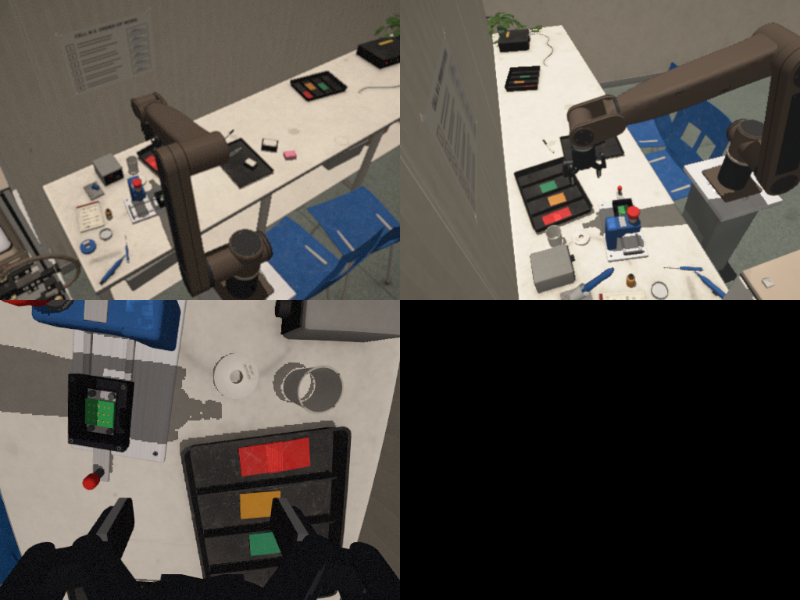

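The overview shows the scene view (module tray at about (250,160), a black/white box at (270,145) and a pink box at (290,155) in the halved picture), the side view, and the wrist view with the nest pocket at (100,412) and its red grip at (92,480).

Run:
```python
import pickle; from h import *
a,b,w=pickle.load(open('c1.pkl','rb'))
A=a['image'][150:270,240:400]; B=b['image'][140:340,120:320]
A=cv2.resize(A,(800,600),interpolation=2)
B=cv2.resize(B,(600,600),interpolation=2)
cv2.imwrite('pics/cA.png',A[:,:,::-1]);cv2.imwrite('pics/cB.png',B[:,:,::-1])
for n,u,v in[('white in tray',320,206),('bw box',345,185),('pink',371,198)]: print(n,onz(a,u,v,0.03))
```

```text
white in tray [ 0.49591463 -0.45620426  0.03      ]
bw box [ 0.53288832 -0.62239454  0.03      ]
pink [ 0.4128793  -0.65702923  0.03      ]
```

View pics/cA.png

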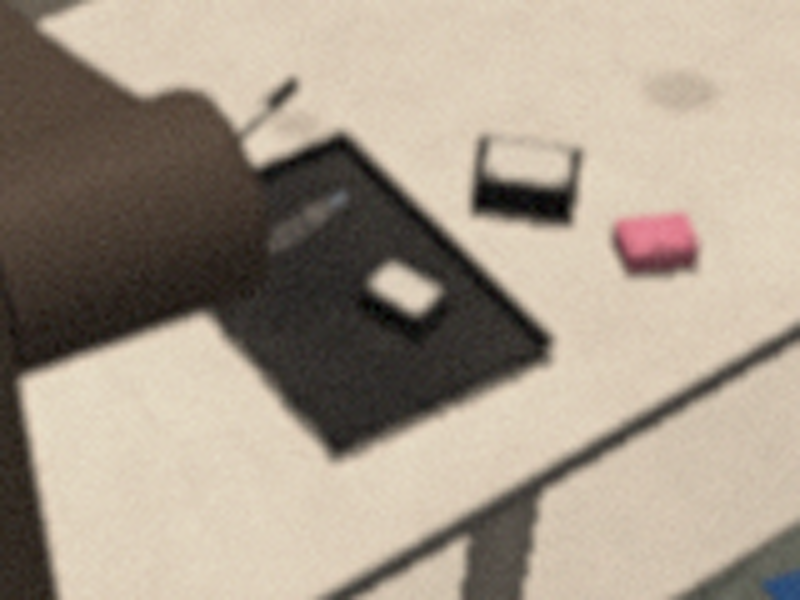

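Candidates: tray box (320,208) black with a white cover; bigger black box outside the tray (345,186); pink box (371,198). The module is the small black one in the tray, by description; the close crop confirms it. Now the press from the existing pictures.

```bash
python3 - <<'E'
import pickle; from h import *
a,b,w=pickle.load(open('c1.pkl','rb'))
print(manip.state()['tcp_rot'])
I=w['image']; hsv=cv2.cvtColor(I,cv2.COLOR_RGB2HSV)
def blobs(c,lo,hi,mn,z,nm):
    h=cv2.cvtColor(c['image'],cv2.COLOR_RGB2HSV); m=cv2.inRange(h,lo,hi)
    n,l,s,ce=cv2.connectedComponentsWithStats(m)
    for i in range(1,n):
        if s[i,4]>mn: print(nm,s[i],ce[i].round(1),onz(c,*ce[i],z).round(4))
blobs(w,(45,80,40),(85,255,255),100,0.044,'green')
blobs(w,(0,150,60),(8,255,255),60,0.066,'red')
blobs(b,(0,150,60),(8,255,255),20,0.205,'red side');blobs(b,(170,150,60),(180,255,255),20,0.205,'red2 side')
blobs(b,(100,120,40),(125,255,255),150,0.1,'blue side')
blobs(a,(0,150,60),(8,255,255),20,0.205,'red sc')
E
python3 - <<'E'
import pickle,sys; sys.path.insert(0,'.')
from h import *
a,b,w=pickle.load(open('c1.pkl','rb'))
A=w['image'][0:300,50:300]
cv2.imwrite('pics/cW.png',cv2.resize(A,(500,600))[:,:,::-1])
E
```

```text
[[-1.10331607e-05  9.99998291e-01 -1.84854821e-03]
 [ 9.99999969e-01  1.14957492e-05  2.50233789e-04]
 [ 2.50254612e-04 -1.84854539e-03 -9.99998260e-01]]
green [ 109  126   39   39 1182] [127.5 144.3] [0.534  0.0264 0.044 ]
green [319 296  41  32 987] [336.7 312. ] [ 0.7768 -0.193   0.044 ]
red [  3   0  61   8 270] [33.6  2.5] [0.4669 0.1648 0.066 ]
red [ 305  175   92   51 3403] [351.2 200.6] [ 0.7728 -0.0301  0.066 ]
red [106 222  22  21 302] [116.  232.3] [ 0.517  -0.0674  0.066 ]
red side [279 238   4   7  22] [280.6 240.9] [0.5626 0.0433 0.205 ]
red side [290 263  17  18 215] [297.9 271.4] [0.5558 0.1533 0.205 ]
red side [182 265  38  23 448] [200.2 276. ] [0.7987 0.0909 0.205 ]
blue side [ 290  129  134  127 7156] [359.6 181.6] [ 0.1509 -0.2193  0.1   ]
blue side [263 276  45  43 908] [278.8 294.3] [0.5997 0.1403 0.1   ]
blue side [233 344  40  29 341] [252.9 358.1] [0.7203 0.2887 0.1   ]
blue side [382 351  34  30 214] [400.2 366.8] [0.3934 0.4147 0.1   ]
red sc [387 117  14   9  78] [393.6 121. ] [ 0.5872 -0.9168  0.205 ]
red sc [186 199  16  19 173] [194.3 207.1] [0.6182 0.0353 0.205 ]
red sc [170 230  11  11  88] [175.  234.5] [0.5412 0.1517 0.205 ]
```

View pics/cW.png

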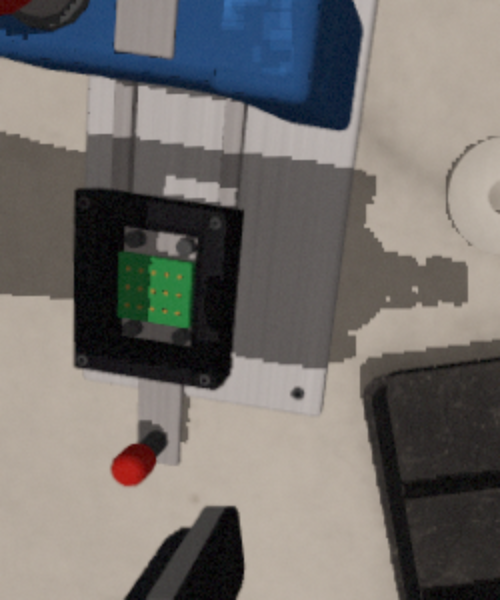

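View pics/cB.png

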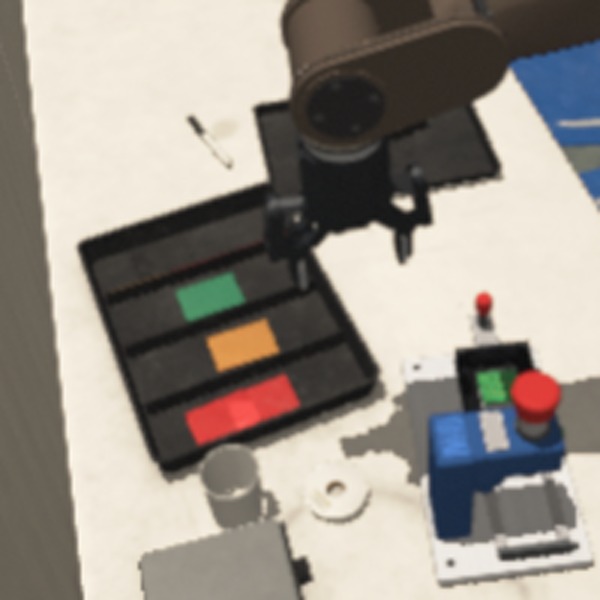

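The wrist crop shows the nest out, with the green plate at (155,288) and the red grip at (132,463). The side crop shows the red knob at (535,393) above the blue head, and the column on the +x side. The press +y axis points about 9-10° from world +y towards +x. Next I go over the tray.

>>> apply_moves(
  increments=[
    [-420,-185,0,0,0,0],
    [-420,-185,0,0,0,0],
    [-420,-185,0,0,0,0],
    [-420,-185,0,0,0,0],
    [-420,-185,0,0,0,0],
    [-420,-185,0,0,0,0],
    [-420,-185,0,0,0,0],
    [-420,-185,0,0,0,0],
    [-420,-185,0,0,0,0],
    [-420,-185,0,0,0,0],
    [-420,-185,0,0,0,0],
    [-420,-185,0,0,0,0],
    [-420,-185,0,0,0,0],
  ],
  jaw=1,
)

```text
time_s: 1.45
ee_pos: [0.4908, -0.4183, 0.2312]
tcp_rot: [[-0.002, 1.0, -0.0], [1.0, 0.002, 0.001], [0.001, -0.0, -1.0]]
wrist_force: [0.5, 0.4, 0.3]
gripper_width: 0.0853
grip_force: 0.0
```

Run:
```python
from h import *
import pickle
w=cap('wrist','w2.png');a=cap('scene');b=cap('side');pickle.dump((a,b,w),open('c2.pkl','wb'))
s=w['s'];print(s['time_s'],s['ee_pos'],s['joint_pos'])
h=cv2.cvtColor(w['image'],cv2.COLOR_RGB2HSV); m=cv2.inRange(h,(0,0,130),(180,70,255))
cs,_=cv2.findContours(m,cv2.RETR_EXTERNAL,cv2.CHAIN_APPROX_NONE)
for c in cs:
    if 300<cv2.contourArea(c)<20000:
        r=cv2.minAreaRect(c);P=np.array([onz(w,u,v,0.028) for u,v in cv2.boxPoints(r)])[:,:2]
        print(r,P.round(4).tolist(),P.mean(0),[np.linalg.norm(P[i]-P[i-1]).round(4) for i in range(4)])
```

```text
1.45 [ 0.49080464 -0.41827479  0.23116074] [-4.94493661e+01  1.26920196e+01  9.48307027e+01  2.41502058e-02
  7.25149051e+01 -4.95724639e+01]
((421.0, 375.5), (15.0, 32.0), 90.0) [[0.7168, -0.7363], [0.7697, -0.7402], [0.778, -0.7741], [0.7234, -0.7696]] [ 0.74697313 -0.75506063] [np.float64(0.0339), np.float64(0.053), np.float64(0.035), np.float64(0.0548)]
((258.9915466308594, 193.96348571777344), (28.107439041137695, 43.02312088012695), 77.00537872314453) [[0.4643, -0.4434], [0.5128, -0.4317], [0.521, -0.4654], [0.471, -0.4778]] [ 0.49226262 -0.45456981] [np.float64(0.035), np.float64(0.0499), np.float64(0.0346), np.float64(0.0514)]
((439.0, 235.49998474121094), (242.99996948242188, 143.99996948242188), 90.0) [[0.6105, -0.3617], [0.7814, -0.3571], [0.8948, -0.7289], [0.6533, -0.7103]] [ 0.73501076 -0.53950332] [np.float64(0.3512), np.float64(0.171), np.float64(0.3887), np.float64(0.2423)]
((57.02838134765625, 74.67973327636719), (7.590178489685059, 54.74287033081055), 81.02737426757812) [[0.2401, -0.3168], [0.3045, -0.3107], [0.3048, -0.3184], [0.2401, -0.3248]] [ 0.27235653 -0.31767425] [np.float64(0.008), np.float64(0.0647), np.float64(0.0077), np.float64(0.065)]
((163.75, 92.75), (37.47665786743164, 66.46803283691406), 45.0) [[0.3484, -0.3497], [0.4037, -0.3027], [0.4302, -0.3296], [0.3752, -0.3788]] [ 0.38937522 -0.34021888] [np.float64(0.0395), np.float64(0.0726), np.float64(0.0378), np.float64(0.0738)]
((276.0, 41.0), (82.0, 286.0), 90.0) [[0.365, -0.2478], [0.6548, -0.2457], [0.6646, -0.3266], [0.3575, -0.328]] [ 0.51049233 -0.28703568] [np.float64(0.0805), np.float64(0.2898), np.float64(0.0815), np.float64(0.3072)]
```

View pics/w2.png

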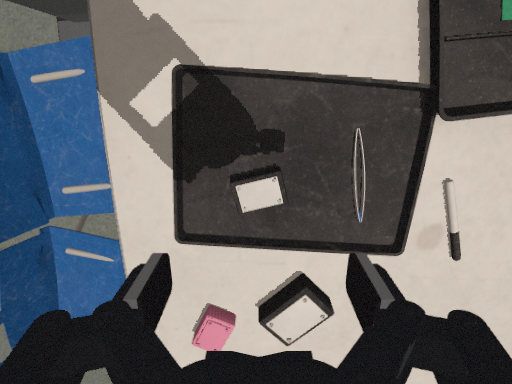

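The wrist picture shows the module at (259,194) in the tray, tweezers at (360,175), the larger black box at (297,310) and the pink one at (214,328). The module's long axis is at 13.6° from world x. I turn the tool by +1.333 rad and descend.

>>> apply_moves(
  increments=[
    [-36,1.5,40,0,0,1.333],
    [-36,1.5,80,0,0,1.333],
    [-36,1.5,120,0,0,1.333],
    [-36,1.5,150,0,0,1.333],
    [-36,1.5,150,0,0,1.333],
    [-36,1.5,150,0,0,1.333],
    [-36,1.5,150,0,0,1.333],
    [-36,1.5,150,0,0,1.333],
    [-36,1.5,150,0,0,1.333],
    [-36,1.5,150,0,0,1.333],
    [-36,1.5,150,0,0,1.333],
  ],
  jaw=0.8,
)

```text
time_s: 2.7
ee_pos: [0.4919, -0.4554, 0.0814]
tcp_rot: [[0.971, 0.239, 0.0], [0.239, -0.971, -0.0], [0.0, 0.0, -1.0]]
wrist_force: [-0.2, -0.4, 0.9]
gripper_width: 0.0683
grip_force: 0.0
```

Run:
```python
from h import *
w=cap('wrist','w3.png');b=cap('side','s3.png')
print(w['s']['ee_pos'])
h=cv2.cvtColor(w['image'],cv2.COLOR_RGB2HSV); m=cv2.inRange(h,(0,0,130),(180,70,255))
cs,_=cv2.findContours(m,cv2.RETR_EXTERNAL,cv2.CHAIN_APPROX_NONE)
for c in cs:
    if 300<cv2.contourArea(c)<20000:
        r=cv2.minAreaRect(c);P=np.array([onz(w,u,v,0.029) for u,v in cv2.boxPoints(r)])[:,:2]
        print(np.round(r[0]),P.round(4).tolist(),P.mean(0),[np.linalg.norm(P[i]-P[i-1]).round(4) for i in range(4)])
cv2.imwrite('pics/m3.png',np.hstack([w['image'],b['image']])[:,:800,::-1])
```

```text
[ 0.49194953 -0.45544745  0.08144658]
[396. 369.] [[0.3618, -0.5947], [0.3933, -0.5816], [0.3997, -0.6154], [0.3681, -0.6306]] [ 0.38071121 -0.60556414] [np.float64(0.0364), np.float64(0.0341), np.float64(0.0344), np.float64(0.0351)]
[502. 358.] [[0.4273, -0.6784], [0.4301, -0.6976], [0.3884, -0.7254], [0.3861, -0.7041]] [ 0.40796951 -0.70137724] [np.float64(0.0486), np.float64(0.0193), np.float64(0.0502), np.float64(0.0214)]
[260. 337.] [[0.3965, -0.4132], [0.4441, -0.5288], [0.3832, -0.5572], [0.3281, -0.4295]] [ 0.3879517  -0.48221463] [np.float64(0.0703), np.float64(0.125), np.float64(0.0672), np.float64(0.1391)]
[256. 214.] [[0.5128, -0.4325], [0.5205, -0.4642], [0.473, -0.4771], [0.4646, -0.4428]] [ 0.49270936 -0.45411651] [np.float64(0.0493), np.float64(0.0327), np.float64(0.0493), np.float64(0.0353)]
[494. 214.] [[0.5626, -0.5902], [0.5688, -0.6142], [0.5001, -0.6536], [0.4943, -0.6259]] [ 0.53144021 -0.6209737 ] [np.float64(0.077), np.float64(0.0248), np.float64(0.0792), np.float64(0.0284)]
[277.  29.] [[0.5997, -0.3857], [0.6046, -0.3855], [0.6176, -0.492], [0.6126, -0.4929]] [ 0.60863604 -0.4390293 ] [np.float64(0.108), np.float64(0.005), np.float64(0.1074), np.float64(0.0051)]
[279.  16.] [[0.6055, -0.3853], [0.6122, -0.385], [0.6251, -0.491], [0.6183, -0.4922]] [ 0.61528317 -0.43835087] [np.float64(0.1077), np.float64(0.0067), np.float64(0.1068), np.float64(0.0068)]
```

View pics/m3.png

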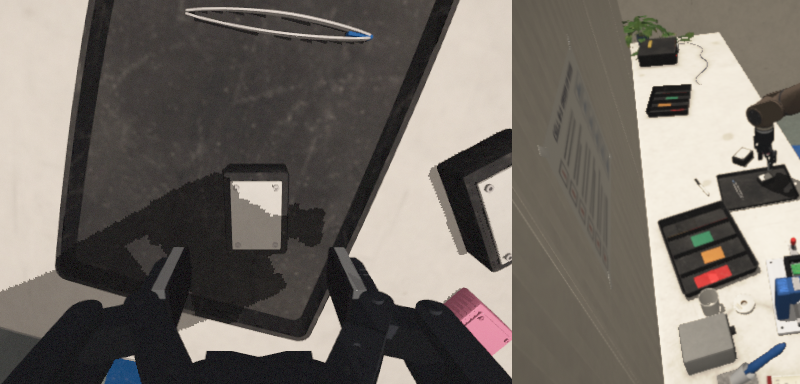

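The close view shows the module centred under the jaws at (256,214), with the fingers at either side. I descend and grip.

>>> apply_moves(
  increments=[
    [1,-1,30,0,0,0],
    [1,-1,55,0,0,0],
    [1,-1,69,0,0,0],
    [1,-1,69,0,0,0],
  ],
)

```text
time_s: 3.2
ee_pos: [0.4909, -0.4531, 0.0094]
tcp_rot: [[0.972, 0.236, -0.003], [0.236, -0.972, 0.004], [-0.002, -0.005, -1.0]]
wrist_force: [0.4, -0.3, 1.0]
gripper_width: 0.0682
grip_force: 0.0
```

>>> apply_moves(
  increments=[
    [0,0,0,0,0,0],
    [0,0,0,0,0,0],
    [0,0,0,0,0,0],
    [0,0,0,0,0,0],
    [0,0,0,0,0,0],
  ],
  jaw=0,
)

```text
time_s: 3.7
ee_pos: [0.4932, -0.456, 0.0144]
tcp_rot: [[0.972, 0.236, 0.002], [0.236, -0.972, -0.003], [0.002, 0.003, -1.0]]
wrist_force: [-0.7, -0.8, 6.6]
gripper_width: 0.0421
grip_force: 63.9
```

>>> apply_moves(
  increments=[
    [0,0,-20,0,0,0],
    [0,0,-60,0,0,0],
    [0,0,-110,0,0,0],
    [10,-40,-140,0,0,-0.1],
    [25,-80,-180,0,0,-0.2],
    [40,-120,-216,0,0,-0.3],
    [170,-495,-216,0,0,-1.17],
    [170,-495,-216,0,0,-1.17],
    [170,-495,-216,0,0,-1.17],
    [170,-495,-216,0,0,-1.17],
    [170,-495,-216,0,0,-1.17],
    [170,-495,-216,0,0,-1.17],
    [170,-495,-216,0,0,-1.17],
    [170,-495,-216,0,0,-1.17],
    [170,-495,-216,0,0,-1.17],
    [170,-495,-216,0,0,-1.17],
    [170,-495,-216,0,0,-1.17],
    [170,-495,-216,0,0,-1.17],
    [170,-495,-216,0,0,-1.17],
  ],
)

```text
time_s: 5.6
ee_pos: [0.5408, 0.0648, 0.2281]
tcp_rot: [[0.165, 0.986, -0.0], [0.986, -0.165, -0.0], [-0.0, -0.0, -1.0]]
wrist_force: [-0.0, -0.3, -0.5]
gripper_width: 0.0422
grip_force: 63.1
```

Run:
```python
from h import *
import pickle
w=cap('wrist');a=cap('scene');b=cap('side')
pickle.dump((a,b,w),open('c4.pkl','wb'))
s=w['s'];print(s['time_s'],s['ee_pos'],s['joint_pos'],s['gripper_width'],s['wrist_force'])
u,v=proj(b,[0.54,0.07,0.2]);u=int(np.clip(u-80,0,352));v=int(np.clip(v-100,0,184))
cv2.imwrite('pics/m4.png',np.hstack([w['image'],cv2.resize(b['image'][v:v+200,u:u+160],(288,384)[:1]+(384,) )])[:,:800,::-1]); print(u,v)
```

```text
5.6 [0.54081888 0.06483445 0.22812205] [-3.83355811e+00  1.00583845e-01  1.08900685e+02 -1.27331090e-02
  7.10221153e+01  5.64664033e+00] 0.0422140939194561 [-0.03567174 -0.26456929 -0.53470198]
211 147
```

View pics/m4.png

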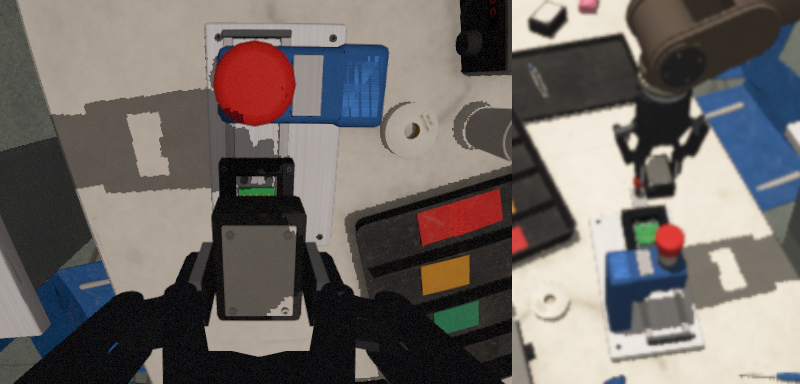

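The wrist view shows the knob at (255,83), the nest's rear wall at row 157 from (219) to (295), base plate screws at (222,37), (333,37), (321,237), and the held module's cover at (222–300, 224–317).

Run:
```python
from h import *
import pickle
w0=pickle.load(open('c1.pkl','rb'))[2]; a,b,w=pickle.load(open('c4.pkl','rb'))
C=np.array([onz(w0,u,v,0.053)[:2] for u,v in[(89,95),(171.5,105),(166,192),(88,184)]])
print('nest',C.round(4).tolist(),C.mean(0),[np.linalg.norm(C[i]-C[i-1]).round(4) for i in range(4)],np.degrees(np.arctan2(*(C[0]+C[1]-C[2]-C[3]))))
def red(c):
    h=cv2.cvtColor(c['image'],cv2.COLOR_RGB2HSV); m=cv2.inRange(h,(0,130,50),(10,255,255))|cv2.inRange(h,(172,130,50),(180,255,255))
    n,l,s,ce=cv2.connectedComponentsWithStats(m); return [(s[i],ce[i]) for i in range(1,n) if s[i,4]>40]
for c,n in((w,'w'),(a,'a'),(b,'b')):
    for s,ce in red(c): print(n,s,ce.round(1),onz(c,*ce,0.2).round(4),onz(c,*ce,0.066).round(4))
S=[onz(w,u,v,0.012)[:2] for u,v in[(222,37),(333,37),(321,237)]]
print('screws',S,[np.linalg.norm(S[i]-S[i-1]).round(4) for i in range(3)],'yaw',np.degrees(np.arctan2(*(S[1]-S[2]))))
L=onz(w,219,157,.053)[:2];R=onz(w,295,157,.053)[:2];print('rear',L,R,np.linalg.norm(L-R),(L+R)/2,np.degrees(np.arctan2(R[1]-L[1],R[0]-L[0])))
# module in tool frame
T=np.array(w['s']['tcp_rot']);p=np.array(w['s']['ee_pos'])
for dz in(.014,.018,.022):
  P=[T.T@(onz(w,u,v,p[2]+dz)-p)*1000 for u,v in[(224,225),(299,226),(298,318),(221,317)]]
  print(dz,np.round(P,1).tolist(),np.mean(P,0).round(1))
```

```text
nest [[0.5038, 0.0787], [0.5879, 0.0672], [0.574, -0.0247], [0.4872, -0.0154]] [0.53820714 0.02644378] [np.float64(0.0955), np.float64(0.0849), np.float64(0.0929), np.float64(0.0874)] 9.314432003183502
w [ 213   41   83   85 5435] [253.9  83. ] [0.5535 0.149  0.2   ] [0.5519 0.1515 0.066 ]
w [ 416  189   87   57 2845] [459.7 216.9] [0.6656 0.053  0.2   ] [ 0.7521 -0.02    0.066 ]
a [387 116  14  11  89] [393.3 120.9] [ 0.5928 -0.9221  0.2   ] [ 0.7142 -1.0799  0.066 ]
a [202 205  10  12  64] [206.2 210.7] [0.583  0.0074 0.2   ] [ 0.7033 -0.0487  0.066 ]
a [169 229  12  12 113] [174.8 234.3] [0.547  0.1503 0.2   ] [0.6634 0.1098 0.066 ]
b [291 263  15  18 217] [297.9 271.7] [0.5546 0.151  0.2   ] [0.5094 0.0639 0.066 ]
b [182 265  38  24 474] [200.1 276.2] [0.7988 0.0875 0.2   ] [ 0.7951 -0.0104  0.066 ]
screws [array([0.52599778, 0.20448846]), array([0.64231429, 0.18551836]), array([ 0.60449598, -0.04616616])] [np.float64(0.2627), np.float64(0.1179), np.float64(0.2348)] yaw 9.270738316573725
rear [0.50358696 0.08545115] [0.58147607 0.07236063] 0.07898148786974682 [0.54253151 0.07890589] -9.540320695124313
0.014 [[23.5, -14.7, -14.0], [23.0, 19.3, -14.0], [-29.0, 21.2, -14.0], [-28.3, -18.3, -14.0]] [ -2.7   1.9 -14. ]
0.018 [[25.3, -14.2, -18.0], [24.8, 18.7, -18.0], [-25.5, 20.5, -18.0], [-24.8, -17.7, -18.0]] [ -0.    1.9 -18. ]
0.022 [[27.2, -13.7, -22.0], [26.7, 18.2, -22.0], [-22.0, 19.9, -22.0], [-21.4, -17.1, -22.0]] [  2.6   1.8 -22. ]
```

Run:
```python
from h import *
import pickle
w0=pickle.load(open('c1.pkl','rb'))[2]; a,b,w=pickle.load(open('c4.pkl','rb'))
g=lambda c:cv2.cvtColor(c['image'],cv2.COLOR_RGB2GRAY).astype(int)
print('c4 rows140-205',g(w)[140:205,245:265].mean(1).round().astype(int).tolist())
G=g(w0)
print('w0 rows85-205',G[85:205,124:128].mean(1).round().astype(int).tolist())
print('w0 cols80-180 @144',G[140:148,80:180].mean(0).round().astype(int).tolist())
# expected pixels of pocket/outer edges for pocket centre guesses
yv=np.array([.163,.987]);xv=np.array([.987,-.163])
for P in((.534,.0265),(.5347,.0315)):
  P=np.array(P)
  f=lambda c,dx,dy,z:np.round(proj(c,[*(P+dx*xv+dy*yv),z]),1).tolist()
  print(P,'c4 rear out/in top',f(w,0,.048,.053),f(w,0,.0325+.004,.053),f(w,0,.0325,.044),'w0 rear/front outer',f(w0,0,.048,.053),f(w0,0,-.048,.053),'inner',f(w0,0,.0365,.053),f(w0,0,-.0365,.053),f(w0,0,-.0325,.044),'LR',f(w0,-.04,0,.053),f(w0,.04,0,.053),f(w0,-.0275,0,.053),f(w0,-.0235,0,.044),f(w0,.0275,0,.053), 'handle',f(w0,0,-.095,.066))
```

```text
c4 rows140-205 [121, 114, 108, 107, 104, 101, 93, 87, 87, 87, 87, 87, 87, 87, 88, 87, 87, 65, 20, 7, 8, 9, 9, 8, 9, 9, 8, 10, 11, 13, 15, 18, 17, 14, 12, 10, 67, 99, 106, 105, 111, 114, 114, 98, 76, 68, 57, 44, 70, 91, 95, 95, 95, 93, 99, 75, 28, 11, 16, 13, 13, 14, 12, 14, 12]
w0 rows85-205 [90, 90, 91, 91, 91, 90, 91, 91, 90, 89, 90, 89, 72, 23, 9, 16, 24, 26, 25, 26, 22, 25, 24, 26, 27, 19, 18, 17, 18, 18, 48, 74, 74, 74, 74, 73, 75, 74, 73, 74, 75, 72, 64, 61, 80, 76, 65, 83, 92, 92, 102, 104, 90, 84, 84, 81, 80, 80, 90, 100, 106, 94, 94, 94, 86, 82, 81, 84, 90, 114, 99, 96, 96, 94, 94, 95, 76, 74, 73, 73, 73, 73, 74, 73, 64, 16, 5, 7, 8, 12, 6, 8, 9, 10, 10, 6, 7, 11, 26, 19, 25, 25, 27, 20, 42, 116, 144, 145, 145, 144, 144, 145, 145, 144, 144, 144, 145, 145, 145, 146]
w0 cols80-180 @144 [92, 92, 92, 93, 91, 91, 84, 9, 6, 11, 8, 9, 9, 9, 13, 8, 8, 12, 8, 9, 12, 7, 10, 8, 8, 10, 9, 7, 15, 43, 46, 44, 47, 53, 53, 47, 46, 46, 47, 52, 52, 49, 45, 47, 68, 99, 105, 91, 96, 96, 97, 94, 103, 103, 95, 96, 96, 98, 101, 100, 97, 97, 98, 96, 92, 70, 37, 24, 14, 14, 19, 20, 20, 16, 11, 11, 11, 11, 11, 10, 10, 7, 10, 6, 8, 7, 7, 10, 42, 89, 92, 93, 93, 92, 91, 89, 92, 92, 91, 93]
[0.534  0.0265] c4 rear out/in top [257.1, 161.7] [257.2, 172.4] [257.2, 173.8] w0 rear/front outer [125.9, 98.9] [122.8, 188.7] inner [125.4, 110.5] [123.1, 178.7] [126.5, 173.1] LR [87.1, 140.1] [161.6, 151.5] [98.6, 141.8] [106.2, 141.0] [149.8, 149.7] handle [117.3, 232.2]
[0.5347 0.0315] c4 rear out/in top [257.0, 157.0] [257.0, 167.8] [257.1, 169.3] w0 rear/front outer [126.0, 93.8] [122.8, 184.3] inner [125.5, 105.4] [123.1, 174.3] [126.5, 168.7] LR [87.0, 135.3] [161.8, 146.8] [98.5, 137.0] [106.2, 136.3] [150.0, 144.9] handle [117.2, 228.1]
```

>>> apply_moves(
  increments=[
    [-39,-2.2,0,0,0,0],
    [-39,-2.2,40,0,0,0],
    [-39,-2.2,90,0,0,0],
    [-39,-2.2,130,0,0,0],
    [-39,-2.2,155,0,0,0],
    [-39,-2.2,155,0,0,0],
    [-39,-2.2,155,0,0,0],
    [-39,-2.2,155,0,0,0],
  ],
)

```text
time_s: 6.55
ee_pos: [0.5342, 0.0279, 0.0757]
tcp_rot: [[0.162, 0.987, 0.004], [0.987, -0.162, -0.001], [0.0, 0.004, -1.0]]
wrist_force: [0.1, 0.1, 0.4]
gripper_width: 0.0424
grip_force: 63.1
```

Run:
```python
from h import *
import pickle
w=cap('wrist');a=cap('scene');b=cap('side')
pickle.dump((a,b,w),open('c5.pkl','wb'))
s=w['s'];print(s['time_s'],s['ee_pos'],s['wrist_force'])
def crop(c,P,r,sz):
    u,v=proj(c,P);u=int(np.clip(u-r,0,512-2*r));v=int(np.clip(v-r,0,384-2*r));print(u,v)
    return cv2.resize(c['image'][v:v+2*r,u:u+2*r],(sz,sz),interpolation=2)
P=[.532,.027,.06]
cv2.imwrite('pics/m5.png',np.hstack([cv2.resize(w['image'],(400,300)),crop(a,P,45,200)[:, :],crop(b,P,45,200)] if 0 else [crop(w,P,100,400),crop(b,P,40,400)])[:,:,::-1])
```

```text
6.55 [0.53423412 0.02785158 0.0757204 ] [0.05422215 0.07089817 0.42172572]
153 142
246 225
```

View pics/m5.png

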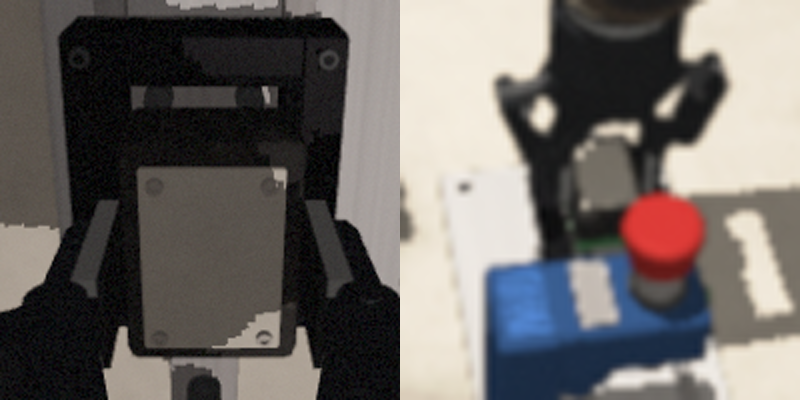

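The wrist crop shows the module's cover centred at (212,257) and the nest's rear corner screws at (78,57) and (329,59). I compare both in the tool frame.

Run:
```python
from h import *
import pickle
w0=pickle.load(open('c1.pkl','rb'))[2]; a,b,w=pickle.load(open('c5.pkl','rb'))
T=np.array(w['s']['tcp_rot']);p=np.array(w['s']['ee_pos'])
tf=lambda u,v,z:(T.T@(onz(w,u,v,z)-p)*1000).round(1)
S=[tf(192,170.5,.053),tf(317.5,171.5,.053)];print('screws tool',S,np.mean(S,0))
print('edges',tf(153+62/2,142+60/2,.053),tf(153+348/2,142+60/2,.053))
for dz in(.014,.018): 
  Q=[tf(153+x/2,142+y/2,p[2]+dz) for x,y in[(137,168),(286,168),(293,349),(141,349)]];print('cover',Q,np.mean(Q,0))
W=[onz(w0,50+x/2,y/2,.053)[:2] for x,y in[(84,203),(215,223),(205,380),(82,359)]]
print('w0 screws',np.round(W,4).tolist(),np.mean(W,0),[np.linalg.norm(W[i]-W[i-1]).round(4) for i in range(4)])
```

```text
screws tool [array([ 39.5, -35.5,  22.6]), array([38.7, 33.4, 22.9])] [39.1  -1.05 22.75]
edges [ 38.6 -40.   22.6] [38.4 38.7 22.9]
cover [array([ 23. , -15.8, -14.1]), array([ 22.9,  18. , -13.9]), array([-28.1,  21.9, -13.9]), array([-27.9, -17. , -14.1])] [ -2.525   1.775 -14.   ]
cover [array([ 24.9, -15.3, -18.1]), array([ 24.8,  17.4, -17.9]), array([-24.7,  21.3, -17.9]), array([-24.4, -16.4, -18.1])] [  0.15   1.75 -18.  ]
w0 screws [[0.506, 0.0722], [0.5731, 0.061], [0.5593, -0.0224], [0.4915, -0.0102]] [0.53246857 0.02513972] [np.float64(0.0837), np.float64(0.068), np.float64(0.0845), np.float64(0.0688)]
```

Run:
```python
from h import *
import pickle
w2=pickle.load(open('c2.pkl','rb'))[2]
w3=dict(w2); w3['image']=cv2.imread('pics/w3.png')[:,:,::-1]; w3['s']={'ee_pos':[.49195,-.45545,.08145],'tcp_rot':[[.971,.239,0],[.239,-.971,0],[0,0,-1]]}
def quad(c,lo,ctr,z):
    g=cv2.GaussianBlur(cv2.cvtColor(c['image'],cv2.COLOR_RGB2GRAY),(3,3),0)
    m=cv2.morphologyEx(cv2.inRange(g,lo,255),cv2.MORPH_CLOSE,np.ones((7,7)))
    for k in cv2.findContours(m,cv2.RETR_EXTERNAL,cv2.CHAIN_APPROX_NONE)[0]:
        if cv2.pointPolygonTest(k,ctr,False)>=0:
            h=cv2.convexHull(k); e=1
            while len(h)>4 and e<15: h=cv2.approxPolyDP(h,e,True); e+=.5
            T=np.array(c['s']['tcp_rot']);p=np.array(c['s']['ee_pos'])
            q=h[:,0]; P=np.array([T.T@(onz(c,*x,z)-p)*1000 for x in q.astype(float)])
            print(q.tolist(),P[:,:2].round(1).tolist(),[np.linalg.norm(P[i]-P[i-1]).round(1) for i in range(len(P))],P.mean(0).round(1))
quad(w2,110,(259,194),.030); quad(w3,75,(256,214),.030)
w4=pickle.load(open('c4.pkl','rb'))[2];w5=pickle.load(open('c5.pkl','rb'))[2]
for w in(w4,w5):
    for d in (.012,.016,.020): quad(w,55,(258,270),w['s']['ee_pos'][2]+d)
```

```text
[[276, 176], [282, 203], [243, 212], [235, 187]] [[-13.8, 21.0], [-46.8, 28.6], [-58.2, -17.6], [-26.9, -26.3]] [np.float64(49.1), np.float64(33.9), np.float64(47.6), np.float64(32.4)] [-36.4   1.4 201.1]
[[282, 181], [280, 247], [234, 249], [230, 182]] [[24.6, 16.2], [-23.6, 15.9], [-25.1, -16.4], [24.0, -17.6]] [np.float64(33.8), np.float64(48.2), np.float64(32.3), np.float64(49.1)] [-0.  -0.5 51.4]
[[295, 225], [309, 350], [208, 350], [222, 226]] [[22.6, 17.7], [-53.0, 28.6], [-52.9, -26.9], [22.1, -15.8]] [np.float64(33.6), np.float64(76.3), np.float64(55.5), np.float64(75.8)] [-15.3   0.9 -12. ]
[[295, 225], [309, 350], [208, 350], [222, 226]] [[24.4, 17.2], [-48.8, 27.8], [-48.8, -26.0], [23.9, -15.3]] [np.float64(32.6), np.float64(74.0), np.float64(53.8), np.float64(73.5)] [-12.3   0.9 -16. ]
[[295, 225], [309, 350], [208, 350], [222, 226]] [[26.2, 16.7], [-44.7, 26.9], [-44.6, -25.1], [25.8, -14.8]] [np.float64(31.5), np.float64(71.6), np.float64(52.1), np.float64(71.2)] [ -9.3   0.9 -20. ]
[[295, 225], [309, 350], [208, 350], [222, 226]] [[22.5, 17.7], [-53.1, 28.6], [-52.8, -26.8], [22.1, -15.8]] [np.float64(33.6), np.float64(76.4), np.float64(55.5), np.float64(75.7)] [-15.3   0.9 -12. ]
[[295, 225], [309, 350], [208, 350], [222, 226]] [[24.3, 17.2], [-48.9, 27.8], [-48.6, -26.0], [24.0, -15.3]] [np.float64(32.6), np.float64(74.0), np.float64(53.8), np.float64(73.4)] [-12.3   0.9 -16. ]
[[295, 225], [309, 350], [208, 350], [222, 226]] [[26.2, 16.7], [-44.8, 26.9], [-44.5, -25.1], [25.8, -14.8]] [np.float64(31.5), np.float64(71.7), np.float64(52.1), np.float64(71.0)] [ -9.3   0.9 -20. ]
```

Run:
```python
from h import *
import pickle
w=pickle.load(open('c5.pkl','rb'))[2]
T=np.array(w['s']['tcp_rot']);p=np.array(w['s']['ee_pos'])
# sub-pixel-ish edges of cover along lines
g=cv2.cvtColor(w['image'],cv2.COLOR_RGB2GRAY).astype(int)
for r in(232,250,270,290,305): print(r,[int(x) for x in g[r-1:r+2,214:230].mean(0)],[int(x) for x in g[r-1:r+2,290:306].mean(0)])
print('col250 rows',[int(x) for x in g[218:234,245:255].mean(1)],[int(x) for x in g[308:324,245:255].mean(1)])
H=np.array(w['hand_eye']);R,o=pose(w)
def pnp(px,L,W):
    uv=[]
    for u,v in px:
        _,d=ray(w,u,v); d=R.T@d; uv.append(d[:2]/d[2])
    obj=np.array([[L,-W,0],[L,W,0],[-L,W,0],[-L,-W,0]],float)/2
    for sol in cv2.solvePnPGeneric(obj,np.array(uv),np.eye(3),None,flags=cv2.SOLVEPNP_IPPE)[1:3][0:1]: pass
    n,rv,tv,er=cv2.solvePnPGeneric(obj,np.array(uv),np.eye(3),None,flags=cv2.SOLVEPNP_IPPE)
    for a,t,e in zip(rv,tv,er):
        M=H[:3,:3]@cv2.Rodrigues(a)[0]; c=H[:3,:3]@t.ravel()+H[:3,3]
        print(L,W,'x axis tool',M[:,0].round(3),'y',M[:,1].round(3),'ctr mm',(c*1000).round(1),e.ravel())
px=[(221.5,226),(296,226),(299.5,316.5),(223.5,316.5)]
for L,W in((.0487,.0333),(.0495,.034)): pnp(px,L,W)
```

```text
232 [20, 17, 17, 19, 15, 19, 15, 44, 82, 83, 85, 84, 74, 70, 69, 69] [94, 121, 122, 122, 127, 156, 78, 32, 32, 31, 31, 24, 27, 31, 27, 19]
250 [15, 16, 11, 18, 14, 16, 17, 12, 58, 82, 84, 83, 86, 83, 85, 86] [82, 81, 83, 80, 79, 58, 15, 11, 12, 16, 16, 12, 9, 18, 11, 10]
270 [15, 15, 17, 18, 16, 21, 13, 16, 18, 69, 82, 84, 82, 84, 84, 85] [83, 84, 83, 82, 68, 16, 20, 18, 14, 15, 15, 22, 8, 11, 5, 9]
290 [8, 5, 14, 14, 20, 16, 16, 15, 12, 19, 69, 83, 82, 83, 82, 83] [82, 83, 83, 69, 20, 18, 22, 16, 20, 22, 17, 17, 17, 12, 8, 8]
305 [103, 100, 67, 20, 23, 22, 19, 20, 17, 20, 37, 69, 80, 80, 81, 81] [161, 163, 138, 44, 41, 42, 40, 41, 41, 42, 32, 72, 91, 93, 91, 65]
col250 rows [12, 14, 17, 16, 14, 19, 17, 51, 76, 84, 85, 84, 85, 86, 86, 85] [81, 82, 81, 81, 81, 81, 82, 79, 32, 18, 19, 16, 62, 116, 133, 126]
0.0487 0.0333 x axis tool [ 0.998 -0.026 -0.061] y [ 0.024  0.999 -0.039] ctr mm [  4.5   1.6 -25. ] [0.00724888]
0.0487 0.0333 x axis tool [ 0.354 -0.021  0.935] y [-0.021  0.999  0.03 ] ctr mm [  8.    1.7 -23.1] [0.01074115]
0.0495 0.034 x axis tool [ 0.998 -0.026 -0.055] y [ 0.024  0.999 -0.04 ] ctr mm [  2.9   1.6 -22.5] [0.0071333]
0.0495 0.034 x axis tool [ 0.36  -0.021  0.933] y [-0.021  0.999  0.03 ] ctr mm [  6.5   1.7 -20.6] [0.01062049]
```

The edge profiles show the module is held level. It needs −2.2 mm along tool x and −2 mm along tool y, then down.

>>> apply_moves(
  increments=[
    [-2.2,-2,0,0,0,0],
    [-2.2,-2,4,0,0,0],
    [-2.2,-2,8,0,0,0],
    [-2.2,-2,11,0,0,0],
    [-2.2,-2,14,0,0,0],
    [-2.2,-2,14,0,0,0],
    [-2.2,-2,14,0,0,0],
  ],
)

```text
time_s: 7.4
ee_pos: [0.5302, 0.0264, 0.0592]
tcp_rot: [[0.162, 0.987, 0.001], [0.987, -0.162, -0.0], [0.0, 0.001, -1.0]]
wrist_force: [1.1, 0.2, -0.4]
gripper_width: 0.0423
grip_force: 63.1
```

>>> apply_moves(
  increments=[
    [0,0,1.5,0,0,0],
    [0,0,3,0,0,0],
    [0,0,3,0,0,0],
    [0,0,3,0,0,0],
  ],
)

```text
time_s: 7.8
ee_pos: [0.5302, 0.0263, 0.0563]
tcp_rot: [[0.162, 0.987, 0.001], [0.987, -0.162, -0.0], [0.0, 0.001, -1.0]]
wrist_force: [1.6, 0.2, -1.7]
gripper_width: 0.0421
grip_force: 63.1
```

>>> apply_moves(
  increments=[
    [0,0.5,1,0,0,0],
    [0,0.5,1.5,0,0,0],
    [0,0.5,1.5,0,0,0],
  ],
)

```text
time_s: 8.1
ee_pos: [0.5303, 0.0263, 0.0554]
tcp_rot: [[0.162, 0.987, -0.001], [0.987, -0.162, 0.0], [-0.0, -0.001, -1.0]]
wrist_force: [-2.7, -0.4, 5.2]
gripper_width: 0.042
grip_force: 63.8
```

>>> apply_moves(
  increments=[
    [0,0,0,0,0,0],
    [0,0,0,0,0,0],
    [0,0,0,0,0,0],
    [0,0,-20,0,0,0],
    [0,0,-60,0,0,0],
    [0,0,-110,0,0,0],
    [40,0,-160,0,0,0],
    [40,0,-160,0,0,0],
    [40,0,-160,0,0,0],
    [40,0,-160,0,0,0],
  ],
  jaw=0.75,
)

```text
time_s: 9.1
ee_pos: [0.5359, 0.0657, 0.2128]
tcp_rot: [[0.162, 0.987, -0.003], [0.987, -0.162, -0.0], [-0.001, -0.003, -1.0]]
wrist_force: [-0.3, -0.7, -1.2]
gripper_width: 0.0637
grip_force: 0.0
```

Run:
```python
from h import *
import pickle
w=cap('wrist','w6.png');a=cap('scene');b=cap('side')
pickle.dump((a,b,w),open('c6.pkl','wb'))
s=w['s'];print(s['time_s'],s['ee_pos'],s['wrist_force'])
```

```text
9.1 [0.53585887 0.06566625 0.21277595] [-0.31870131 -0.74529957 -1.22803936]
```

View pics/w6.png

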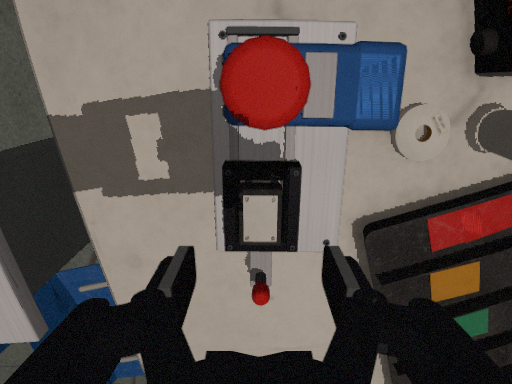

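The wrist picture shows the module seated in the nest at (261,217), the handle at (261,293) and the knob at (265,83), with the tray and bystanders undisturbed.

Run:
```python
from h import *
import pickle
a,b,w=pickle.load(open('c6.pkl','rb'))
S=np.array([onz(w,u,v,.053)[:2] for u,v in[(228,170),(295,168),(290.5,246.5),(229,246.5)]]);print('nest',S.round(4).tolist(),S.mean(0))
y=S[0]+S[1]-S[2]-S[3];print('yaw',np.degrees(np.arctan2(*y)))
print('cover',[onz(w,260.8,219,z).round(4) for z in(.071,.074)])
def red(c):
    h=cv2.cvtColor(c['image'],cv2.COLOR_RGB2HSV); m=cv2.inRange(h,(0,130,50),(10,255,255))|cv2.inRange(h,(172,130,50),(180,255,255))
    n,l,s,ce=cv2.connectedComponentsWithStats(m); return [(s[i],ce[i]) for i in range(1,n) if s[i,4]>15]
for c,n in((w,'w'),(a,'a'),(b,'b')):
    for s,ce in red(c): print(n,s,ce.round(1),onz(c,*ce,0.203).round(4),onz(c,*ce,0.07).round(4))
```

```text
nest [[0.5068, 0.0746], [0.5733, 0.0658], [0.5575, -0.0209], [0.4912, -0.0101]] [0.53219751 0.02733232]
yaw 10.421768397371837
cover [array([0.5319, 0.0244, 0.071 ]), array([0.5321, 0.0257, 0.074 ])]
w [ 220   35   91   95 6614] [264.8  82.2] [0.5535 0.1491 0.203 ] [0.556  0.1511 0.07  ]
w [ 427  194   85   58 2885] [469.8 223. ] [0.6547 0.0595 0.203 ] [ 0.7457 -0.0168  0.07  ]
w [252 282  18  23 325] [260.4 293.4] [0.5327 0.0344 0.203 ] [ 0.5171 -0.0638  0.07  ]
a [387 116  14  11  94] [393.6 121. ] [ 0.589  -0.9192  0.203 ] [ 0.7094 -1.0759  0.07  ]
a [185 202   6   6  24] [187.5 204.9] [0.644  0.0492 0.203 ] [ 0.7703 -0.0021  0.07  ]
a [202 206  10  11  59] [206.5 211. ] [0.5786 0.0085 0.203 ] [ 0.6979 -0.0472  0.07  ]
a [169 229  12  12 113] [174.9 234.2] [0.5444 0.1509 0.203 ] [0.6599 0.1107 0.07  ]
b [159 108  13   3  22] [165.2 109.4] [ 0.7764 -0.7975  0.203 ] [ 0.7688 -1.0447  0.07  ]
b [290 263  16  18 216] [297.9 271.8] [0.5558 0.1533 0.203 ] [0.5109 0.0669 0.07  ]
b [182 265  38  24 472] [200.1 276.2] [0.7988 0.0897 0.203 ] [ 0.7951 -0.0075  0.07  ]
b [256 376   3   8  22] [257.  379.8] [0.7372 0.3779 0.203 ] [0.723  0.3294 0.07  ]
```

>>> apply_moves(
  increments=[
    [-50,1,0,0,0,-0.14],
    [-100,1,0,0,0,-0.29],
    [-145,1,0,0,0,-0.43],
    [-170,1.6,20,0,0,-0.58],
    [-170,1.6,40,0,0,-0.72],
    [-170,1.6,60,0,0,-0.86],
    [-170,1.6,80,0,0,-1.0],
    [-170,1.6,100,0,0,-1.15],
    [-170,1.6,120,0,0,-1.29],
    [-170,1.6,130,0,0,-1.43],
    [-170,1.6,140,0,0,-1.57],
    [-170,1.6,150,0,0,-1.57],
    [-170,1.6,155,0,0,-1.57],
    [-170,1.6,155,0,0,-1.57],
  ],
  jaw=0,
)

```text
time_s: 10.65
ee_pos: [0.5099, -0.1021, 0.0584]
tcp_rot: [[-0.986, 0.165, -0.003], [0.165, 0.986, 0.001], [0.003, 0.001, -1.0]]
wrist_force: [0.3, -0.3, -0.8]
gripper_width: 0.0003
grip_force: 0.0
```

Run:
```python
from h import *
import pickle
w=cap('wrist','w7.png');a=cap('scene');b=cap('side')
pickle.dump((a,b,w),open('c7.pkl','wb'))
s=w['s'];print(s['time_s'],s['ee_pos'],s['wrist_force'],s['gripper_width'],s['joint_pos'])
T=np.array(s['tcp_rot']);p=np.array(s['ee_pos'])
for q in((.516,-.067,.066),): print(np.round(T.T@(np.array(q)-p)*1000,1))
h=cv2.cvtColor(w['image'],cv2.COLOR_RGB2HSV); m=cv2.inRange(h,(0,130,50),(10,255,255))
n,l,st,ce=cv2.connectedComponentsWithStats(m)
for i in range(1,n):
    if st[i,4]>60: print(st[i],ce[i],(T.T@(onz(w,*ce[i],.066)-p)*1000).round(1))
```

```text
10.65 [ 0.5099382  -0.10209015  0.05838956] [ 0.32783251 -0.28188688 -0.78772748] 0.00030637272538741416 [-2.25080786e+01  9.50330531e+00  1.18605578e+02 -6.31552129e-04
  5.20561124e+01 -1.02982778e+02]
[-0.2 35.6 -7.6]
[ 307  237   43   49 1210] [328.16694215 262.03884298] [-0.6 34.4 -7.6]
```

>>> apply_moves(
  increments=[
    [0,6,0,0,0,0],
    [0,12,0,0,0,0],
    [0,20,0,0,0,0],
    [0,30,0,0,0,0],
    [0,41,0,0,0,0],
    [0,52,0,0,0,0],
    [0,63,0,0,0,0],
    [0,74,0,0,0,0],
    [0,85,0,0,0,0],
    [0,96,0,0,0,0],
    [0,106,0,0,0,0],
    [0,114,0,0,0,0],
    [0,120,0,0,0,0],
    [0,125,0,0,0,0],
    [0,128,0,0,0,0],
    [0,130,0,0,0,0],
    [0,130,0,0,0,0],
  ],
)

```text
time_s: 12.5
ee_pos: [0.5316, 0.0264, 0.0594]
tcp_rot: [[-0.987, 0.163, -0.001], [0.163, 0.987, 0.001], [0.002, 0.0, -1.0]]
wrist_force: [0.5, 0.1, 0.7]
gripper_width: 0.0002
grip_force: 0.3
```

Not at the end stop yet; continue gently.

>>> apply_moves(
  increments=[
    [0,2,0,0,0,0],
    [0,4,0,0,0,0],
    [0,6,0,0,0,0],
    [0,8,0,0,0,0],
    [0,8,0,0,0,0],
  ],
)

```text
time_s: 13.0
ee_pos: [0.5328, 0.0328, 0.0594]
tcp_rot: [[-0.987, 0.162, -0.002], [0.162, 0.987, -0.003], [0.002, -0.003, -1.0]]
wrist_force: [-1.9, -6.8, 0.7]
gripper_width: -0.0
grip_force: 3.1
```

>>> apply_moves(
  increments=[
    [0,1,0,0,0,0],
    [0,2,0,0,0,0],
    [0,2,0,0,0,0],
    [0,2,0,0,0,0],
  ],
)

```text
time_s: 13.4
ee_pos: [0.5328, 0.0331, 0.0594]
tcp_rot: [[-0.987, 0.161, -0.003], [0.161, 0.987, -0.006], [0.002, -0.006, -1.0]]
wrist_force: [-2.9, -12.4, 0.6]
gripper_width: 0.0001
grip_force: 5.8
```

>>> apply_moves(
  increments=[
    [0,-10,0,0,0,0],
    [0,-25,0,0,0,0],
    [0,-30,-40,0,0,0],
    [0,-30,-90,0,0,0],
    [0,-20,-140,0,0,0],
    [0,10,-176,0,0,0],
    [0,50,-176,0,0,0],
    [0,90,-176,0,0,0],
    [0,116,-176,0,0,0],
    [0,116,-170,0,0,0],
    [0,116,-166,0,0,0],
    [0,116,-166,0,0,0],
  ],
)

```text
time_s: 14.6
ee_pos: [0.552, 0.1493, 0.2243]
tcp_rot: [[-0.986, 0.164, -0.003], [0.164, 0.986, -0.0], [0.003, -0.001, -1.0]]
wrist_force: [0.3, 0.3, -0.5]
gripper_width: -0.0001
grip_force: 0.0
```

Run:
```python
from h import *
import pickle
w=cap('wrist','w8.png');a=cap('scene');b=cap('side')
pickle.dump((a,b,w),open('c8.pkl','wb'))
s=w['s'];print(s['time_s'],s['ee_pos'],s['wrist_force'])
def crop(c,P,r,sz):
    u,v=proj(c,P);u=int(np.clip(u-r,0,512-2*r));v=int(np.clip(v-r,0,384-2*r));print(u,v)
    return cv2.resize(c['image'][v:v+2*r,u:u+2*r],(sz,sz),interpolation=2)
P=[.552,.15,.2]
cv2.imwrite('pics/m8.png',np.hstack([crop(w,P,100,400),crop(b,P,40,400)])[:,:,::-1])
```

```text
14.6 [0.55195534 0.14933854 0.22432712] [ 0.31041306  0.26366797 -0.53889724]
160 132
258 231
```

View pics/m8.png

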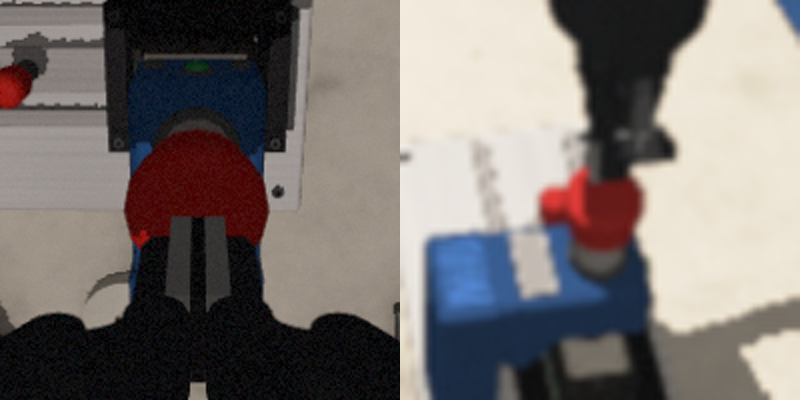

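The crop shows the shut fingertips above the knob's top at (197,216), centred on it, with the nest home under the head. I press down to the first stop.

>>> apply_moves(
  increments=[
    [0,0,5,0,0,0],
    [0,0,10,0,0,0],
    [0,0,14,0,0,0],
    [0,0,17,0,0,0],
    [0,0,20,0,0,0],
    [0,0,23,0,0,0],
    [0,0,26,0,0,0],
    [0,0,29,0,0,0],
    [0,0,31,0,0,0],
    [0,0,31,0,0,0],
  ],
)

```text
time_s: 15.75
ee_pos: [0.5527, 0.1504, 0.1947]
tcp_rot: [[-0.987, 0.163, -0.0], [0.163, 0.987, -0.0], [0.0, -0.0, -1.0]]
wrist_force: [-2.5, -0.7, 2.8]
gripper_width: 0.0
grip_force: 1.5
```

>>> apply_moves(
  increments=[
    [0,0,1,0,0,0],
    [0,0,2,0,0,0],
    [0,0,2,0,0,0],
  ],
)

```text
time_s: 16.05
ee_pos: [0.5528, 0.1504, 0.1931]
tcp_rot: [[-0.987, 0.163, 0.0], [0.163, 0.987, -0.0], [-0.0, 0.0, -1.0]]
wrist_force: [-1.6, -0.0, 3.6]
gripper_width: 0.0002
grip_force: 1.7
```

>>> apply_moves(
  increments=[
    [0,0,1,0,0,0],
    [0,0,2,0,0,0],
    [0,0,2,0,0,0],
  ],
)

```text
time_s: 16.35
ee_pos: [0.5528, 0.1504, 0.1922]
tcp_rot: [[-0.987, 0.163, 0.0], [0.163, 0.987, -0.0], [-0.0, -0.0, -1.0]]
wrist_force: [-4.9, -1.3, 8.9]
gripper_width: 0.0
grip_force: 4.1
```

>>> apply_moves(
  increments=[
    [0,0,0.7,0,0,0],
    [0,0,1.5,0,0,0],
    [0,0,1.5,0,0,0],
  ],
)

```text
time_s: 16.65
ee_pos: [0.5528, 0.1504, 0.1909]
tcp_rot: [[-0.987, 0.163, 0.0], [0.163, 0.987, -0.0], [-0.0, -0.0, -1.0]]
wrist_force: [-4.6, -0.9, 8.5]
gripper_width: 0.0001
grip_force: 4.5
```

>>> apply_moves(
  increments=[
    [0,0,0.7,0,0,0],
    [0,0,1.5,0,0,0],
    [0,0,1.5,0,0,0],
  ],
)

```text
time_s: 16.95
ee_pos: [0.5529, 0.1504, 0.19]
tcp_rot: [[-0.987, 0.163, 0.0], [0.163, 0.987, -0.0], [-0.0, -0.0, -1.0]]
wrist_force: [-5.5, -0.2, 9.9]
gripper_width: 0.0002
grip_force: 5.2
```

>>> apply_moves(
  increments=[
    [0,0,0.6,0,0,0],
    [0,0,1.2,0,0,0],
    [0,0,1.2,0,0,0],
  ],
)

```text
time_s: 17.25
ee_pos: [0.5529, 0.1504, 0.1897]
tcp_rot: [[-0.987, 0.163, 0.0], [0.163, 0.987, -0.0], [-0.0, -0.0, -1.0]]
wrist_force: [-7.7, -0.5, 13.4]
gripper_width: 0.0005
grip_force: 6.8
```

>>> apply_moves(
  increments=[
    [0,0,0.6,0,0,0],
    [0,0,1.2,0,0,0],
    [0,0,1.2,0,0,0],
  ],
)

```text
time_s: 17.55
ee_pos: [0.553, 0.1504, 0.1895]
tcp_rot: [[-0.987, 0.163, 0.0], [0.163, 0.987, -0.0], [-0.0, -0.0, -1.0]]
wrist_force: [-8.7, -1.6, 16.2]
gripper_width: 0.0001
grip_force: 8.4
```

>>> apply_moves(
  increments=[
    [0,0,0.4,0,0,0],
    [0,0,0.8,0,0,0],
    [0,0,0.8,0,0,0],
    [0,0,0.8,0,0,0],
  ],
)

```text
time_s: 17.95
ee_pos: [0.553, 0.1504, 0.1893]
tcp_rot: [[-0.987, 0.163, 0.0], [0.163, 0.987, -0.0], [-0.001, -0.0, -1.0]]
wrist_force: [-10.1, -1.9, 19.3]
gripper_width: -0.0002
grip_force: 9.5
```

>>> apply_moves(
  increments=[
    [0,0,0,0,0,0],
    [0,0,0,0,0,0],
    [0,0,0,0,0,0],
    [0,0,0,0,0,0],
    [0,0,0,0,0,0],
    [0,0,0,0,0,0],
    [0,0,0,0,0,0],
    [0,0,0,0,0,0],
    [0,0,0,0,0,0],
    [0,0,0,0,0,0],
    [0,0,0,0,0,0],
    [0,0,0,0,0,0],
    [0,0,0,0,0,0],
  ],
)

```text
time_s: 19.25
ee_pos: [0.553, 0.1504, 0.1893]
tcp_rot: [[-0.987, 0.163, 0.0], [0.163, 0.987, -0.0], [-0.001, -0.0, -1.0]]
wrist_force: [-9.2, -1.8, 19.0]
gripper_width: -0.0001
grip_force: 9.5
```

>>> apply_moves(
  increments=[
    [0,0,-1.5,0,0,0],
    [0,0,-3,0,0,0],
    [0,0,-4.5,0,0,0],
    [0,0,-6,0,0,0],
    [0,0,-7.5,0,0,0],
    [0,0,-9,0,0,0],
    [0,0,-10.5,0,0,0],
    [0,0,-12,0,0,0],
    [0,0,-13.5,0,0,0],
    [0,0,-15,0,0,0],
    [0,0,-16.5,0,0,0],
    [0,0,-18,0,0,0],
    [0,0,-19.5,0,0,0],
    [0,0,-21,0,0,0],
    [0,0,-22.5,0,0,0],
    [0,0,-24,0,0,0],
    [0,0,-25.5,0,0,0],
    [0,0,-27,0,0,0],
    [0,0,-28.5,0,0,0],
    [0,0,-30,0,0,0],
  ],
)

```text
time_s: 21.25
ee_pos: [0.5526, 0.1503, 0.2146]
tcp_rot: [[-0.987, 0.163, -0.0], [0.163, 0.987, -0.0], [0.0, -0.0, -1.0]]
wrist_force: [-0.1, -0.1, 0.0]
gripper_width: 0.0002
grip_force: 0.0
```

>>> apply_moves(
  increments=[
    [0,0,-1.5,0,0,0],
    [0,0,-3,0,0,0],
    [0,0,-5,0,0,0],
    [0,0,-8,0,0,0],
    [0,0,-15,0,0,0],
    [0,0,-30,0,0,0],
    [0,0,-60,0,0,0],
    [0,-60,-80,0,0,0],
    [0,-110,-80,0,0,0],
    [0,-150,-80,0,0,0],
    [0,-150,-80,0,0,0],
    [0,-150,-80,0,0,0],
    [0,-150,-80,0,0,0],
  ],
)

```text
time_s: 22.55
ee_pos: [0.5285, 0.0029, 0.2954]
tcp_rot: [[-0.987, 0.163, 0.001], [0.163, 0.987, 0.0], [-0.001, 0.0, -1.0]]
wrist_force: [-0.4, 0.6, 0.6]
gripper_width: 0.0001
grip_force: 0.0
```

Run:
```python
from h import *
w=cap('wrist');a=cap('scene');b=cap('side')
s=w['s'];print(s['time_s'],s['ee_pos'],s['wrist_force'])
def crop(c,P,r,sz):
    u,v=proj(c,P);u=int(np.clip(u-r,0,512-2*r));v=int(np.clip(v-r,0,384-2*r))
    return cv2.resize(c['image'][v:v+2*r,u:u+2*r],(sz,sz),interpolation=2)
P=[.552,.14,.12]
cv2.imwrite('pics/m9.png',np.hstack([crop(a,P,50,400),crop(b,P,50,400)])[:,:,::-1])
h=cv2.cvtColor(b['image'],cv2.COLOR_RGB2HSV); m=cv2.inRange(h,(0,130,50),(10,255,255))|cv2.inRange(h,(172,130,50),(180,255,255))
n,l,st,ce=cv2.connectedComponentsWithStats(m)
for i in range(1,n):
    if st[i,4]>30: print(st[i],ce[i].round(1))
```

```text
22.55 [0.52849519 0.00289264 0.29539751] [-0.420188    0.56072946  0.60127993]
[182 265  38  24 473] [200.1 276.2]
[286 264  21  17 244] [297.2 271.8]
```

View pics/m9.png

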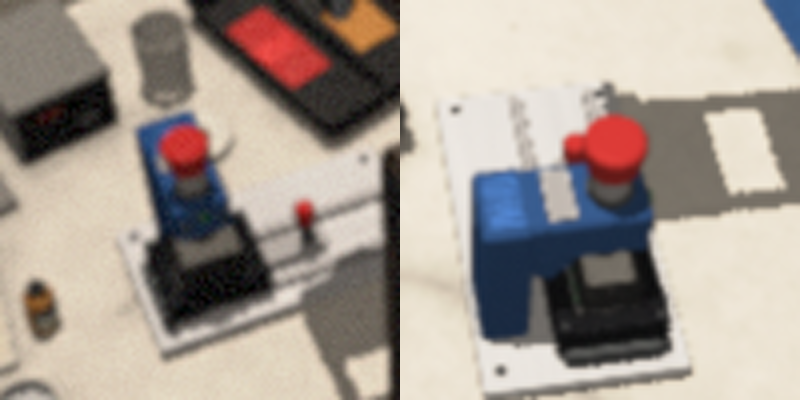

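The knob is up at (183,150)/(615,148), the nest is home under the head with the module flat in it, and the flux bottle is still standing. I am handing the job in.

```bash
python3 -c "
from rig import manip; print(manip.finish_job())"
```

```text
the job is handed in; nothing more can be done
None
```

I ran the contact test and handed the job in, but the hand-in returned no verdict, so I don't know how it was judged: the module was seated in the nest and slid home to the end stop, the knob was held at the second stop at about 19 N for over 1.3 s and eased up slowly, and the last pictures show the knob up, the nest home and the module flat in it.

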